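# Stand the toppled heater canister back up and flip the contact arm onto it

## Robot

A 6-joint arm with a two-finger parallel gripper is mounted at the origin on the work surface. World frame = base frame: x ahead of the robot, y to its left, z up, the work surface at z = 0. Lengths are in mm, angles in rad, forces in N, time in s.
With the tool pointing down it reaches from about 425 to 950 mm from the base axis. Payload 14.7 kg.
Tool frame: the origin (TCP) lies at the very end of the fingers, on their centre line; the grasp point (between the pads) lies 19 mm behind it (arm.grasp_offset is the distance from the TCP to the grasp point, in mm); z points along the fingers, y is the line along which they close (so a half turn about z gives the same grasp; the last joint's range is limited). The gripper opens to 85 mm and grips with 20 to 120 N. Pads are 22 mm wide; open, the fingers measure 114 mm over their backs; the gripper's body (76 mm by 85 mm) begins 54 mm behind the grasp point. The pads swing forward as they close: fully open they stand 13 mm farther back than shut.
Start: joints at [-1.343, 0.48, 1.596, -0, 1.065, -0.047], TCP at [176.397, -625.601, 231.297] pointing down, gripper open.
Joint ranges: [-2.75, 2.75], [-0.82, 2.05], [0.23, 2.67], [-1.56, 4.7], [0.09, 2.69], [-2.92, 2.92]. Speed limits (rad/s): [1.89, 1.89, 2.39, 3.01, 3.01, 3.01].

## Interface

Orientations are given as a 3x3 rotation matrix whose columns are the frame's x, y, z axes.
In Python, from plant import arm gives the robot as it stands. The module is installed in compiled form; this text tells all that it offers.
- The arm moves only by the tool step_arm, never from a script. Its argument "deltas" is a list that holds one entry, the list of rows, each a list of 4 numbers: the shift along the tool's x, y, z in mm, then the turn about the tool's z in rad. In form: [[[x, y, z, spin], ...]]. A call has 1 to 10 rows; each row is the pose to reach, as a shift and turn from the pose commanded when the call began, along the tool's axes at that moment; what a row does not reach only later rows make up. A row lasts 1/12 s, in which the tool goes at most 41.7 mm and 7.16 degrees, less where a joint would pass 70% of its speed; a pose out of reach is approached as far as the arm can. A call with a gripper value outside its range is refused whole. "fingers" is the finger opening in mm, from 0 to 85.4, set as the call begins (left out, the last holds). The fingers move at their own pace and stop on an object; the grip force is fixed at half the most. Time passes only in rows, so rows that repeat a pose let the fingers close. It gives the time, the measured TCP pose, the force, the opening and the grip force at its end, in the units of the state.
- arm.state(): the state, without advancing time (a new reading comes with each control period).
- arm.snapshot(name): name is "side" or "top" or "wrist"; returns the picture (420x560x3 uint8, red, green, blue); there is no depth.
- arm.get_calibration(name): a dict with "mtx" (3x3 intrinsics, pixels), "world_from_camera" (4x4, takes a point from camera to world coordinates); the wrist camera has in their place "hand_eye" (4x4, takes a point from camera to tool coordinates, whose origin is the TCP and whose axes are the flange's). Camera axes: x right, y down, z forward; pixel columns grow to the right and rows downward; lengths in mm; the calibration is good to about 2 mm. A picture is of the moment at which its call begins: read the wrist's pose just before it. get_calibration takes no time and is no camera call.
- arm.hand_in(): hands the job in; it is judged then, once.
The state is a dict: "time": time; "qpos": joint angles; "qvel": joint speeds; "tau": joint torques, N m; "tcp_pos": TCP position; "tcp_rot": TCP orientation; "force": force on the tool from outside, world axes, zero at the start; "torque": the same for the moment, N m; "opening": finger opening in mm; "finger_force": force on a finger pad.
Only numpy, scipy, OpenCV 4.12 (cv2) and the standard library are available. Lean on these libraries where they do the work, as an engineer would, in place of code of your own. Each camera call takes 0.05 s, during which the arm holds its last target. There are 200 camera calls.

## Task

The heater canister in the test stand has toppled over and leans on the two rest pegs: push it back upright in its nest with the fingertips. Then push the contact arm, which stands open, over and down, so that its copper pad rests on the brass button on top of the canister. Only push: lift and carry nothing, leave everything else where it is, and finish clear of it all.

Things in the scene. Friction and masses are not known exactly. Their poses are not given: they have to be found in the camera images.
- test_stand: Grey steel test stand, fixed. Origin: on the table under the nest's centre; z up. Its y axis runs along it from the hinge tower (y = -100 mm) through the nest (0) to the rest pegs (+86 mm). The canister leans to +y: push it to -y; push the arm to +y. Base plate 130 x 245 x 12 mm (y -130 to +115). Tower 46 mm wide in x, y -113 to -87, 150 mm high.
- nest (a point): Centre of the nest, on top of the base plate (12 mm above the table), where the centre of the canister's underside belongs. Axes as the stand's. The nest is a low round rim on the plate, 5 mm high, inner radius 53 mm.
- rests (a point): Midway between the tips of the two rest pegs: rubber-tipped, 12 mm thick, at stand x = -24 and +24 mm, y = +86 mm; the tips are 51 mm above the table.
- canister: Toppled canister: steel cylinder, 92 mm diameter, 100 mm high, 0.5 to 0.9 kg, loose. Origin: centre of its underside; z runs along it to the lid. At the start it leans 50 degrees to the stand's +y, its lowest edge at stand y = +46 mm, height 12 mm. Below about 42 degrees it tips upright by itself and rocks a little. Upright, its +y side is at stand y = +46 mm, its lid 112 mm high.
- button_top (a point): Centre of the top of the brass button on the canister's lid (button 30 mm diameter, 8 mm high; top 108 mm above the underside). At the start the canister's lower side ends at stand y = +123 mm, 76 mm above the table, overhanging the rest pegs: push there, above the pegs. Its highest point is then 147 mm above the table.
- contact_arm (a joint): Angle of the contact arm about its hinge, rad: 0 = level (closed on the button of an upright canister), pi/2 = straight up, 1.95 = leaning back fully open. Starts at 1.72 to 1.95. Light (0.15 kg), with slight friction and damping: it stays about upright where left, but below about 1.0 rad it sinks shut softly by itself in some 2 s.
- flip_hinge (a point): Hinge axis of the contact arm (axis along the stand's x): stand y = -100 mm, 138 mm above the table. Axes as the test stand's.
- flip_end (a point): Free end of the contact arm, 128 mm from the hinge along the arm's centre line. The arm is an aluminium bar 24 mm wide and 12 mm thick with a black plastic end grip 36 mm long, 30 mm wide and 16 mm thick. Closed, the arm points along the stand's +y.
- flip_pad (a point): Centre of the contact face of the copper pad (32 mm diameter) under the arm: 100 mm from the hinge along the arm and 18 mm below its centre line.
- spare_canister: Bystander: a second canister of the same kind, standing upright on the table beyond the stand. Origin: centre of its underside.
- ring_heater: Bystander: C-shaped steel ring heater, 104 mm outside diameter, 12 mm thick, lying on the table on the robot's side of the stand. Origin: its centre, on the table.
- ring_heater_2: Bystander: larger C-shaped ring heater, 124 mm outside diameter, 14 mm thick, lying on the table to the left. Origin: its centre, on the table.
- sleeve: Bystander: steel tube standing on end on the robot's side of the stand, 40 mm diameter, 55 mm high. Origin: centre of its underside.
- terminal_block: Bystander: white ceramic block 30 x 45 x 30 mm with two brass posts 12 mm high, just beyond the stand. Origin: centre of its underside.
- screwdriver: Bystander: screwdriver lying on the right of the table.
- wrench: Bystander: wrench lying on the left of the table.
Not all that is in view belongs to the job. Leave any blue or green look-alike of the canister alone.

How it is judged (in metres and radians):
On the way, in this order (a step that is already met when the one before it is completed fails the run):
1. the canister stands upright in its nest, at rest, while the contact arm is still open (angle between canister's own z axis and vertical below 0.06 rad and horizontal distance between canister and nest below 0.011 m and height (world z) of canister between 0.008 and 0.017 m and linear speed of canister below 0.02 m/s and angular speed of canister below 0.15 rad/s and value of joint contact_arm above 1.3 rad), for 0.2 s.
2. the contact arm is flipped over and its pad lies on the canister's button (value of joint contact_arm below 0.06 rad and z of flip_pad in the frame of canister below 0.112 m), for 0.2 s.
At the end, for the whole second after the job is handed in: The canister stands upright (within 0.06 rad) in its nest (centre within 11 mm, underside on the plate), at rest, and the contact arm is down (within 0.06 rad of level) and still, its pad within 4 mm of the button's top in height and 14 mm sideways (all of step 2 and angle between canister's own z axis and vertical below 0.06 rad and horizontal distance between canister and nest below 0.011 m and height (world z) of canister between 0.008 and 0.017 m and linear speed of canister below 0.02 m/s and angular speed of canister below 0.15 rad/s and value of joint contact_arm above -0.06 rad and velocity of joint contact_arm between -0.05 and 0.05 rad/s and horizontal distance between flip_pad and button_top below 0.014 m); the robot touches nothing.
It fails at once if the canister is lifted (its underside centre more than 75 mm above the table) (height (world z) of canister above 0.075 m).
It fails at once if a bystander (spare canister, ring heaters, sleeve, terminal block, screwdriver or wrench) is moved by more than 20 mm (distance of any of spare_canister, ring_heater, ring_heater_2, sleeve, terminal_block, screwdriver, wrench from where it was at the start of the episode above 0.02 m).
It also fails if it takes over 51 s, if anything falls off the work surface, if the arm or the gripper's body presses on something with over 40 N, if the wrist force passes 120 N, or if a joint passes its speed limit or range.

## Working session

There is one attempt and no reset: what is moved stays moved. The work goes in short steps, Python scripts to look and compute and a tool call to move; the robot and the scene stay as the last step left them, time stands still between calls to the robot, and variables do not carry over. Pictures are saved under pics/ and viewed, at most 10 in all, crops included, and the job is handed in when it is done.

Besides the shell and the picture viewer there is one more tool, called after "Request:" by a JSON object that holds its "op" and its "data". step_arm: Moves the arm, as the interface text tells. Its arguments: {"type":"object","properties":{"deltas":{"type":"array"},"fingers":{"type":"number"}},"required":["deltas"]}

```bash
mkdir -p pics; python3 - <<'E'
from plant import arm
import cv2,numpy as np
s=arm.state();print(s['time'],s['tcp_pos'],s['tcp_rot'],s['opening'])
for n in('side','top'):
    im=arm.snapshot(n);np.save(f'pics/{n}.npy',im);cv2.imwrite(f'pics/{n}.png',im[:,:,::-1])
    c=arm.get_calibration(n);print(n,np.round(c['mtx'],1).tolist(),np.round(c['world_from_camera'],3).tolist())
E
```

```text
0.0 [ 176.33113954 -625.20775657  230.67723884] [[ 9.62460936e-01  2.71420098e-01 -2.76639470e-04]
 [ 2.71420236e-01 -9.62460254e-01  1.14706853e-03]
 [ 4.50829590e-05 -1.17909420e-03 -9.99999304e-01]] 85.1992920636968
side [[466.7, 0.0, 284.0], [0.0, 466.7, 207.9], [0.0, 0.0, 1.0]] [[-0.976, -0.134, 0.173, 363.221], [-0.219, 0.592, -0.776, 1005.366], [0.001, -0.795, -0.607, 902.294], [0.0, 0.0, 0.0, 1.0]]
top [[431.1, 0.0, 285.5], [0.0, 431.1, 210.4], [0.0, 0.0, 1.0]] [[-0.008, -0.991, 0.133, 394.394], [-1.0, 0.009, 0.006, -29.28], [-0.007, -0.133, -0.991, 1395.6], [0.0, 0.0, 0.0, 1.0]]
```

View pics/side.png

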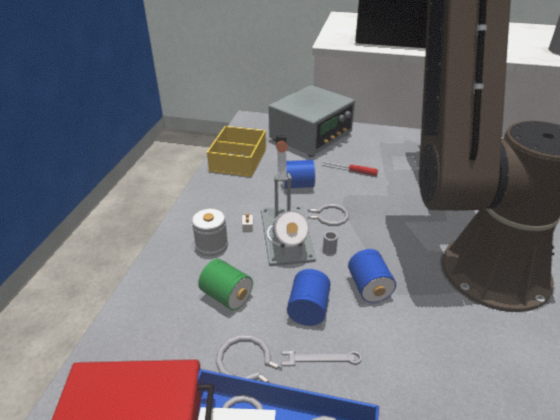

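View pics/top.png

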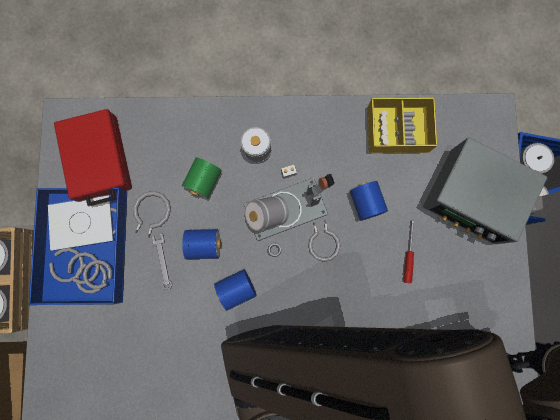

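The side view shows the stand at about (288,235), with the canister's lid facing the camera at (291,229). In the top view, the stand plate runs from (245,235) to (325,185), the button is at (253,215) and the contact arm's end is at (327,181).

```bash
python3 - <<'E'
import cv2,numpy as np
t=np.load('pics/top.npy');s=np.load('pics/side.npy')
a=cv2.resize(t[160:250,230:350],None,fx=6,fy=6,interpolation=cv2.INTER_CUBIC)
cv2.imwrite('pics/c1.png',a[:,:,::-1])
a=cv2.resize(s[130:270,215:355],None,fx=4.2,fy=4.2,interpolation=cv2.INTER_CUBIC)
cv2.imwrite('pics/c2.png',a[:,:,::-1])
E
```

```text
(no output)
```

View pics/c1.png

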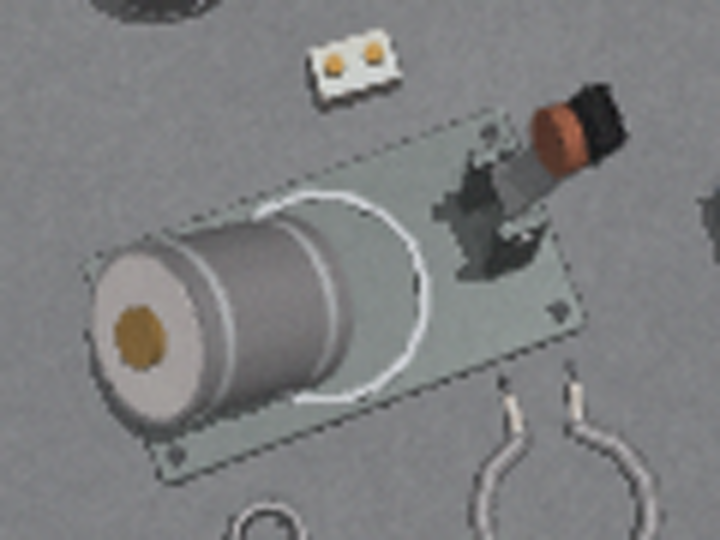

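View pics/c2.png

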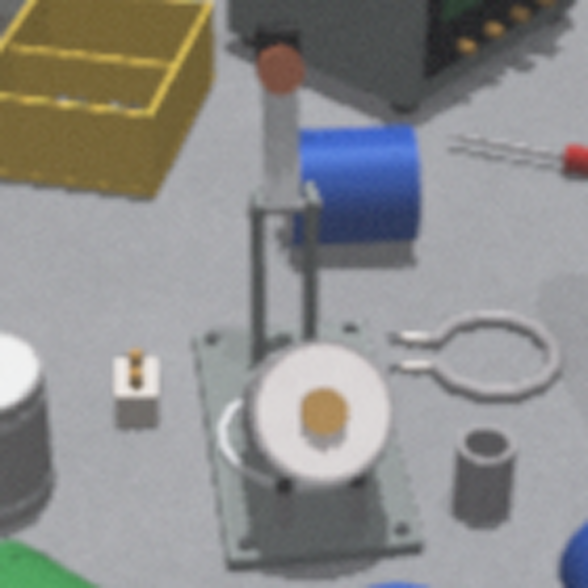

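The crops show the plate corners at about (500,105), (585,325), (165,482) and (85,260) in c1. The button is at (140,338) in c1 and (324,412) in c2, and the pad is at (557,138) in c1 and (281,69) in c2.

```bash
cat > h.py <<'E'
from plant import arm
import numpy as np
def ray(n,p):
    c=arm.get_calibration(n);T=c['world_from_camera']
    d=T[:3,:3]@np.linalg.solve(c['mtx'],[p[0],p[1],1]);return T[:3,3],d/np.linalg.norm(d)
def plane(n,p,z):
    o,d=ray(n,p);return o+d*(z-o[2])/d[2]
def tri(p,q):
    o,d=ray('top',p);o2,d2=ray('side',q)
    A=np.eye(3)-np.outer(d,d);B=np.eye(3)-np.outer(d2,d2)
    x=np.linalg.solve(A+B,A@o+B@o2);return x,np.linalg.norm(A@(x-o))*2
E
python3 - <<'E'
from h import *
t=lambda u,v:(u/6+230-.4,v/6+160-.4)
s=lambda u,v:(u/4.2+215-.4,v/4.2+130-.4)
L=np.array([[65,-130],[-65,-130],[-65,115],[65,115]],float)
def fit(W):
    lc=L-L.mean(0);wc=W-W.mean(0)
    a=np.arctan2((lc[:,0]*wc[:,1]-lc[:,1]*wc[:,0]).sum(),(lc*wc).sum())
    R=np.array([[np.cos(a),-np.sin(a)],[np.sin(a),np.cos(a)]]);o=W.mean(0)-R@L.mean(0)
    return a,R,o,W-(o+L@R.T)
W=np.array([plane('top',t(*p),12)[:2] for p in [(500,105),(585,325),(165,482),(85,260)]])
a,R,o,r=fit(W);print('top',a,o,r.round(1).tolist())
W2=np.array([plane('side',s(*p),12)[:2] for p in [(193,337),(378,325),(422,547),(230,562)]])
b,_,o2,r2=fit(W2);print('side',b,o2,r2.round(1).tolist())
for n,p,q in[('button',(140,338),(324,412)),('pad',(557,138),(281,69))]:
    x,e=tri(t(*p),s(*q));print(n,x,e,'stand',R.T@(x[:2]-o))
for n,p,z in[('term',(355,65),30),('sleeve',(268,530),55),('ringend',(502,380),12),('ringend2',(570,365),12)]:
    x=plane('top',t(*p),z)[:2];print(n,x,'stand',R.T@(x-o))
x=plane('top',(255,140),100)[:2];print('spare',R.T@(x-o))
print('wrist',arm.get_calibration('wrist')['hand_eye'].round(2).tolist())
E
```

```text
top 0.3507653873267672 [584.12008249 -13.73368403] [[-1.0, 1.6], [-0.1, 2.4], [1.4, -1.4], [-0.2, -2.6]]
side 0.3322568523530111 [579.47902505  -8.98851391] [[3.8, 3.2], [-5.0, 0.8], [2.6, -1.4], [-1.3, -2.6]]
button [550.14564059  75.7905455  113.32443665] 0.3344437827177882 stand [-1.14371822 95.74728342]
pad [ 624.09754894 -124.13690747  238.82398565] 1.8467596731797498 stand [  -0.39315226 -117.41769459]
term [707.73262689 -33.04955171] stand [109.44852056 -60.61505774]
sleeve [456.85685812  14.16968189] stand [-109.92610286   69.93409767]
ringend [ 538.21142185 -110.54566713] stand [-76.37949502 -75.14211825]
ringend2 [ 546.00214178 -147.22215029] stand [ -81.66580389 -112.26239131]
spare [221.59007505   9.1479225 ]
wrist [[-0.0, -0.96, -0.29, 72.54], [1.0, -0.0, 0.0, 0.89], [-0.0, -0.29, 0.96, -142.35], [0.0, 0.0, 0.0, 1.0]]
```

The two views agree: stand origin at about (583.5, -12.5), yaw 0.35, contact arm at about 1.92 rad. I'll start the approach and turn the tool so its x axis lies along the stand's +y.

Request:
{"op": "step_arm", "data": {"deltas": [[[30, -25, 0, -0.11], [60, -50, 0, -0.22], [90, -75, 0, -0.33], [120, -100, 0, -0.44], [150, -125, 0, -0.55], [180, -150, 0, -0.66], [210, -175, 0, -0.77], [240, -200, 0, -0.88], [270, -225, 0, -0.99], [300, -250, 0, -1.1]]], "fingers": 0}}

```text
time: 0.93
tcp_pos: [397.8, -301.8, 231.2]
tcp_rot: [[0.19, 0.982, -0.0], [0.982, -0.19, 0.0], [0.0, -0.0, -1.0]]
force: [0.8, 0.5, 0.8]
opening: 0.3
finger_force: 0.0
```

```bash
cat > go.py <<'E'
import sys
from h import *
# deltas (tool axes) to a stand point, spin to stand yaw
a=.35;o=np.array([583.5,-12.5]);R=np.array([[np.cos(a),-np.sin(a)],[np.sin(a),np.cos(a)]])
s=arm.state();p,T=s['tcp_pos'],s['tcp_rot']
print('t',round(s['time'],2),'tcp',p.round(1),'stand',(R.T@(p[:2]-o)).round(1),'q',s['qpos'].round(2),'F',s['force'].round(1))
g=np.array([float(v) for v in sys.argv[1:]]);w=np.r_[o+R@g[:2],g[2]]
phi=np.arctan2(T[1,0],T[0,0])
print('delta',(T.T@(w-p)).round(1),'spin',round(phi-(a+np.pi/2),3))
E
python3 go.py 0 170 160
```

```text
t 0.93 tcp [ 397.8 -301.8  231.2] stand [-273.6 -208.1] q [-0.71  0.27  1.93  0.    0.94 -0.52] F [0.8 0.5 0.8]
delta [465.   39.9  71.3] spin -0.541
```

Request:
{"op": "step_arm", "data": {"deltas": [[[39, 3, 0, -0.06], [78, 6, 0, -0.12], [117, 9, 0, -0.18], [156, 13, 0, -0.24], [195, 16, 0, -0.3], [234, 20, 0, -0.36], [273, 23, 0, -0.42], [312, 27, 0, -0.48], [351, 30, 10, -0.54], [390, 33, 20, -0.541]]]}}

```text
time: 1.77
tcp_pos: [506.1, 74.6, 211.4]
tcp_rot: [[-0.342, 0.94, 0.001], [0.94, 0.342, 0.0], [-0.0, 0.001, -1.0]]
force: [1.3, -1.2, -0.2]
opening: 0.0
finger_force: 0.0
```

```bash
python3 go.py 0 155 66
```

```text
t 1.77 tcp [506.1  74.6 211.4] stand [-42.9 108.4] q [ 0.09  0.31  1.93 -0.    0.9  -0.26] F [ 1.3 -1.2 -0.2]
delta [ 46.7  42.7 145.4] spin -0.001
```

Request:
{"op": "step_arm", "data": {"deltas": [[[16, 14, 0, 0], [32, 28, 10, 0], [48, 43, 30, 0], [48, 43, 60, 0], [48, 43, 85, 0], [48, 43, 110, 0], [48, 43, 130, 0], [48, 43, 145, 0], [48, 43, 145, 0]]]}}

```text
time: 2.52
tcp_pos: [527.9, 131.9, 63.4]
tcp_rot: [[-0.338, 0.941, -0.005], [0.941, 0.338, -0.001], [0.001, -0.005, -1.0]]
force: [-1.0, -0.1, -0.8]
opening: 0.2
finger_force: 0.0
```

```bash
python3 go.py 0 113 66; python3 - <<'E'
from h import *;import cv2
im=arm.snapshot('side');a=cv2.resize(im[130:310,205:385],None,fx=3.3,fy=3.3,interpolation=cv2.INTER_CUBIC);cv2.imwrite('pics/d1.png',a[:,:,::-1])
E
```

```text
t 2.52 tcp [527.9 131.9  63.4] stand [ -2.8 154.7] q [ 0.19  0.57  1.97  0.    0.6  -0.16] F [-1.  -0.1 -0.8]
delta [-41.7   3.   -2.6] spin -0.005
```

View pics/d1.png

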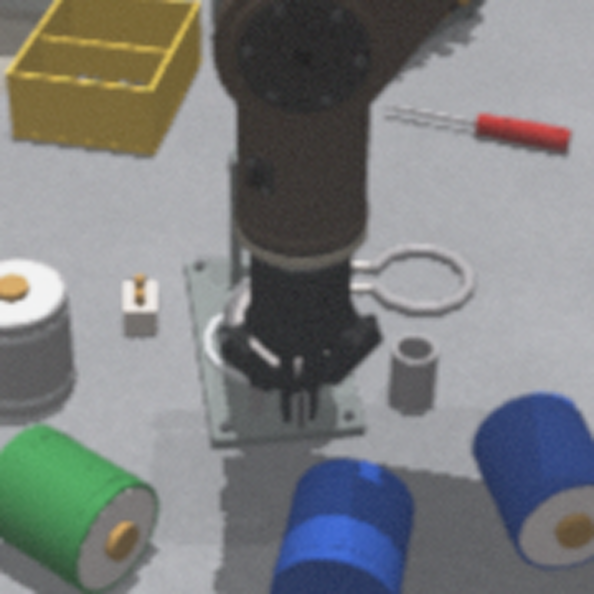

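The closed fingertips are at about (300,400) in the crop, just past the canister's overhanging edge and clear of the pegs and the blue canister. Next is a slow push to -y.

Request:
{"op": "step_arm", "data": {"deltas": [[[-5, 2, -3, 0], [-11, 3, -3, 0], [-15, 3, -3, 0], [-19, 3, -3, 0], [-22, 3, -3, 0], [-24, 3, -3, 0], [-26, 3, -3, 0], [-28, 3, -3, 0], [-30, 3, -3, 0], [-32, 3, -3, 0]]]}}

```text
time: 3.4
tcp_pos: [543.5, 103.0, 69.2]
tcp_rot: [[-0.338, 0.941, -0.0], [0.941, 0.338, -0.0], [-0.0, -0.0, -1.0]]
force: [0.6, 0.2, 0.5]
opening: -0.1
finger_force: 0.4
```

Request:
{"op": "step_arm", "data": {"deltas": [[[-2, 0, 0, 0], [-4, 0, 0, 0], [-6, 0, 0, 0], [-8, 0, 0, 0], [-8, 0, 0, 0]]]}}

```text
time: 3.82
tcp_pos: [546.4, 95.3, 69.3]
tcp_rot: [[-0.338, 0.941, 0.0], [0.941, 0.338, -0.0], [-0.0, 0.0, -1.0]]
force: [0.3, -0.4, 0.2]
opening: 0.3
finger_force: 0.0
```

```bash
python3 go.py 0 100 66
```

```text
t 3.82 tcp [546.4  95.3  69.3] stand [  2.1 114. ] q [ 0.12  0.57  1.95 -0.    0.62 -0.23] F [ 0.3 -0.4  0.2]
delta [-14.   -2.    3.3] spin -0.005
```

```bash
python3 - <<'E'
from h import *;import cv2
w=arm.snapshot('wrist');im=arm.snapshot('side');a=cv2.resize(im[175:295,230:350],(420,420))
b=cv2.resize(np.hstack([w,a]),(800,343));cv2.imwrite('pics/d2.png',b[:,:,::-1])
E
```

```text
(no output)
```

View pics/d2.png

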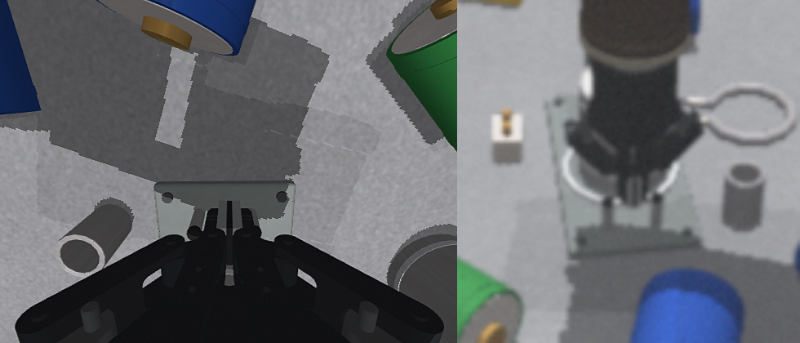

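The plate and rim look clear and both pegs are visible, so the canister seems to be up. I'll back off and go round the robot's side to behind the contact arm.

Request:
{"op": "step_arm", "data": {"deltas": [[[10, 0, 0, 0], [25, 0, 0, 0], [45, 0, -5, 0], [55, 0, -40, 0], [55, 0, -75, 0], [55, -10, -110, 0], [50, -35, -145, 0], [35, -70, -170, 0], [15, -105, -175, 0], [-10, -130, -175, 0]]]}}

```text
time: 4.75
tcp_pos: [425.6, 42.8, 246.2]
tcp_rot: [[-0.34, 0.94, 0.003], [0.94, 0.34, 0.0], [-0.001, 0.003, -1.0]]
force: [1.3, -1.3, 0.3]
opening: -0.1
finger_force: 0.0
```

```bash
python3 go.py -130 -200 240
```

```text
t 4.75 tcp [425.6  42.8 246.2] stand [-129.3  106.1] q [ 0.03  0.15  2.06  0.    0.93 -0.32] F [ 1.3 -1.3  0.3]
delta [-3.061e+02  1.000e-01  6.400e+00] spin -0.003
```

Request:
{"op": "step_arm", "data": {"deltas": [[[-35, 0, 0, 0], [-70, 0, 0, 0], [-105, 0, 0, 0], [-140, 0, 0, 0], [-175, 0, 0, 0], [-210, 0, 0, 0], [-245, 0, 0, 0], [-280, 0, 0, 0], [-306, 0, 0, 0], [-306, 0, 0, 0]]]}}

```text
time: 5.58
tcp_pos: [532.4, -249.4, 244.0]
tcp_rot: [[-0.336, 0.942, 0.001], [0.942, 0.336, -0.001], [-0.002, 0.001, -1.0]]
force: [-1.0, 0.3, 0.3]
opening: 0.1
finger_force: 0.0
```

```bash
python3 go.py 0 -200 228; python3 - <<'E'
from h import *;import cv2
im=arm.snapshot('side');a=cv2.resize(im[130:310,205:385],None,fx=3.3,fy=3.3,interpolation=cv2.INTER_CUBIC);cv2.imwrite('pics/d3.png',a[:,:,::-1])
E
```

```text
t 5.58 tcp [ 532.4 -249.4  244. ] stand [-129.3 -205. ] q [-0.49  0.38  1.73 -0.    1.03 -0.83] F [-1.   0.3  0.3]
delta [  5.9 129.2  16.1] spin -0.007
```

View pics/d3.png

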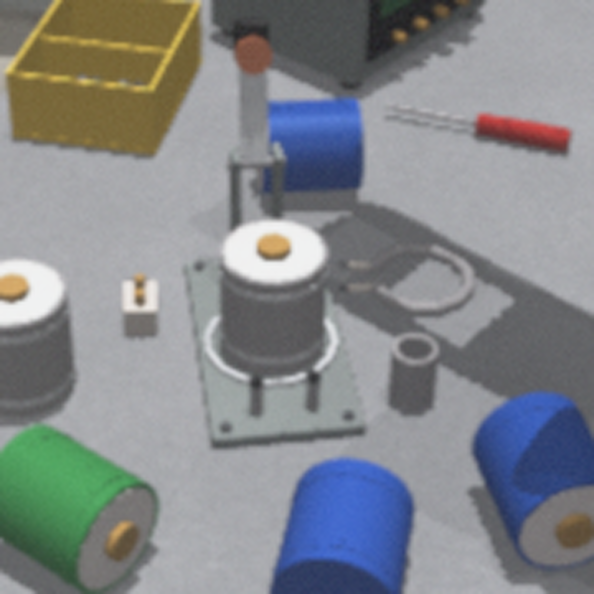

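The canister is upright inside the rim, with its button at (273,246) in the crop, and the contact arm is still open. Next I'll move in behind the arm and check where the button is.

Request:
{"op": "step_arm", "data": {"deltas": [[[6, 30, 0, 0], [6, 60, 5, 0], [6, 90, 10, 0], [6, 115, 16, 0], [6, 129, 16, 0], [6, 129, 16, 0]]]}}

```text
time: 6.13
tcp_pos: [652.0, -193.4, 227.5]
tcp_rot: [[-0.34, 0.94, -0.0], [0.94, 0.34, 0.001], [0.001, 0.0, -1.0]]
force: [-0.7, 0.6, -0.1]
opening: 0.0
finger_force: 0.0
```

```bash
python3 go.py 0 -46 226; python3 - <<'E'
from h import *
a=.35;o=np.array([583.5,-12.5]);R=np.array([[np.cos(a),-np.sin(a)],[np.sin(a),np.cos(a)]])
x=plane('side',(273/3.3+205-.3,246/3.3+130-.3),120);print(R.T@(x[:2]-o))
E
```

```text
t 6.13 tcp [ 652.  -193.4  227.5] stand [   2.3 -193.5] q [-0.33  0.53  1.52  0.    1.09 -0.68] F [-0.7  0.6 -0.1]
delta [147.5  -2.7   1.6] spin -0.003
[-2.57177329 -0.38307174]
```

Request:
{"op": "step_arm", "data": {"deltas": [[[10, -2, 0, 0], [20, -2, 0, 0], [27, -2, 0, 0], [33, -2, 0, 0], [39, -2, 0, 0], [45, -2, 0, 0], [51, -2, 0, 0], [57, -2, 0, 0], [63, -2, 0, 0], [69, -2, 0, 0]]]}}

```text
time: 6.97
tcp_pos: [624.7, -131.7, 228.3]
tcp_rot: [[-0.338, 0.941, -0.0], [0.941, 0.338, 0.0], [0.0, -0.0, -1.0]]
force: [-0.1, -0.9, 0.9]
opening: -0.1
finger_force: 0.3
```

Request:
{"op": "step_arm", "data": {"deltas": [[[6, 0, 0, 0], [12, 0, 0, 0], [18, 0, 0, 0], [24, 0, 0, 0], [30, 0, 0, 0], [36, 0, 0, 0], [42, 0, 0, 0], [48, 0, 0, 0], [54, 0, 0, 0], [60, 0, 0, 0]]]}}

```text
time: 7.8
tcp_pos: [604.4, -75.1, 228.3]
tcp_rot: [[-0.338, 0.941, 0.0], [0.941, 0.338, 0.0], [0.0, 0.0, -1.0]]
force: [1.0, -0.6, -0.7]
opening: 0.2
finger_force: 0.0
```

Request:
{"op": "step_arm", "data": {"deltas": [[[6, 0, 0, 0], [12, 0, 0, 0], [18, 0, 0, 0], [22, 0, 0, 0], [22, 0, 0, 0]]]}}

```text
time: 8.22
tcp_pos: [596.8, -54.2, 228.3]
tcp_rot: [[-0.339, 0.941, -0.0], [0.941, 0.339, 0.0], [0.0, -0.0, -1.0]]
force: [-0.4, 0.1, -0.0]
opening: 0.4
finger_force: 0.0
```

```bash
python3 go.py 0 -200 240
```

```text
t 8.22 tcp [596.8 -54.2 228.3] stand [ -1.8 -43.7] q [-0.14  0.41  1.72  0.    1.01 -0.49] F [-0.4  0.1 -0. ]
delta [-156.2    2.4  -11.7] spin -0.004
```

Request:
{"op": "step_arm", "data": {"deltas": [[[-10, 0, 0, 0], [-25, 0, -10, 0], [-45, 0, -20, 0], [-70, 0, -30, 0], [-95, 0, -30, 0], [-120, 0, -30, 0], [-145, 0, -30, 0], [-170, 0, -30, 0], [-170, 0, -30, 0], [-170, 0, -30, 0]]]}}

```text
time: 9.05
tcp_pos: [654.7, -217.2, 257.7]
tcp_rot: [[-0.336, 0.942, -0.0], [0.942, 0.336, -0.0], [0.0, -0.0, -1.0]]
force: [-0.3, -0.2, 0.8]
opening: 0.1
finger_force: 0.0
```

Request:
{"op": "step_arm", "data": {"deltas": [[[0, 0, 0, 0], [0, 0, 0, 0], [0, 0, 0, 0], [0, 0, 0, 0], [0, 0, 0, 0], [0, 0, 0, 0], [0, 0, 0, 0], [0, 0, 0, 0], [0, 0, 0, 0], [0, 0, 0, 0]]]}}

```text
time: 9.88
tcp_pos: [654.6, -215.0, 258.3]
tcp_rot: [[-0.338, 0.941, -0.0], [0.941, 0.338, 0.0], [0.0, -0.0, -1.0]]
force: [0.2, 0.9, -0.2]
opening: -0.1
finger_force: 0.0
```

Request:
{"op": "step_arm", "data": {"deltas": [[[0, 0, 0, 0], [0, 0, 0, 0], [0, 0, 0, 0], [0, 0, 0, 0], [0, 0, 0, 0], [0, 0, 0, 0], [0, 0, 0, 0], [0, 0, 0, 0], [0, 0, 0, 0], [0, 0, 0, 0]]]}}

```text
time: 10.72
tcp_pos: [654.6, -215.0, 258.3]
tcp_rot: [[-0.338, 0.941, -0.0], [0.941, 0.338, 0.0], [0.0, -0.0, -1.0]]
force: [0.9, -0.4, -0.5]
opening: 0.1
finger_force: 0.0
```

Request:
{"op": "step_arm", "data": {"deltas": [[[0, 0, 0, 0], [0, 0, 0, 0], [0, 0, 0, 0], [0, 0, 0, 0], [0, 0, 0, 0], [0, 0, 0, 0], [0, 0, 0, 0], [0, 0, 0, 0], [0, 0, 0, 0], [0, 0, 0, 0]]]}}

```text
time: 11.55
tcp_pos: [654.6, -215.0, 258.3]
tcp_rot: [[-0.338, 0.941, -0.0], [0.941, 0.338, 0.0], [0.0, -0.0, -1.0]]
force: [-0.4, -0.9, 0.8]
opening: -0.0
finger_force: 0.0
```

```bash
python3 - <<'E'
from h import *;import cv2
im=arm.snapshot('side');a=cv2.resize(im[130:310,205:385],None,fx=3.3,fy=3.3,interpolation=cv2.INTER_CUBIC);cv2.imwrite('pics/d4.png',a[:,:,::-1])
s=arm.state();print(s['time'],s['tcp_pos'],s['qvel'].round(3))
E
```

```text
11.6 [ 654.67873178 -215.03481285  258.29635223] [ 0.001 -0.001  0.     0.001 -0.002  0.001]
```

View pics/d4.png

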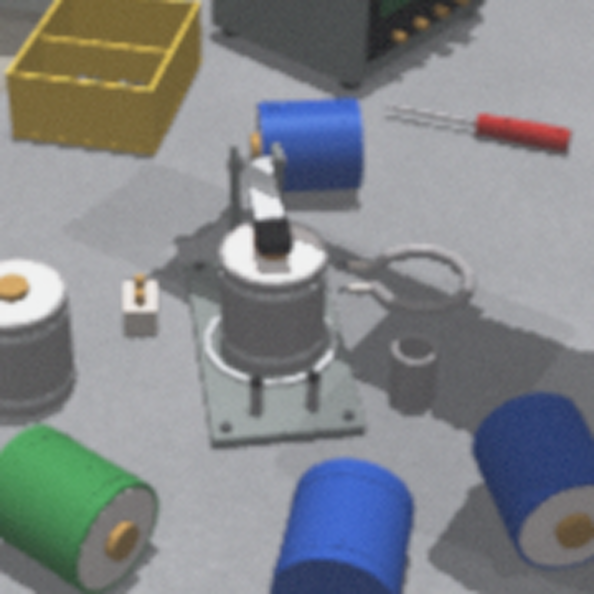

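The contact arm is down over the button, with its black grip at about (272,237). Projecting the expected closed end point into the image will check that it is level.

```bash
python3 - <<'E'
from h import *
a=.35;o=np.array([583.5,-12.5]);R=np.array([[np.cos(a),-np.sin(a)],[np.sin(a),np.cos(a)]])
c=arm.get_calibration('side');T=np.linalg.inv(c['world_from_camera'])
def pr(y,z):
    p=c['mtx']@(T@np.r_[o+R@[-1,y],z,1])[:3];p=p[:2]/p[2];return ((p-[205,130]+.3)*3.3).round(1)
for th in(0,.06,.15,.3): 
    C,S=np.cos(th),np.sin(th)
    f=lambda l,n:pr(-100+l*C-n*S,138+l*S+n*C)
    print(th,'end top/bottom',f(128,8),f(128,-8),'grip start top',f(92,8))
E
```

```text
0 end top/bottom [275.9 241.4] [275.8 256.9] grip start top [270.1 216. ]
0.06 end top/bottom [275.9 233.4] [275.9 249.7] grip start top [270.  210.2]
0.15 end top/bottom [275.6 220.8] [275.9 238.1] grip start top [269.8 201.2]
0.3 end top/bottom [274.9 198.4] [275.6 217.1] grip start top [269.2 185.3]
```

The visible grip runs from about row 217 to row 256, which matches a level arm. I'll hand in.

```bash
python3 -c "
from plant import arm
print(arm.hand_in())"
```

```text
the job is handed in; nothing more can be done
None
```

I handed the job in at about 11.6 s: the last picture showed the canister upright in its nest, the contact arm level with its pad on the button, and the robot clear, but no verdict was returned.

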